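# Open the filter cover of the bench fume unit

### The arm

A 6-joint arm with a two-finger parallel gripper is mounted at the origin on the work surface. World frame = base frame: x ahead of the robot, y to its left, z up, the work surface at z = 0. Lengths are in m, angles in rad, forces in N, time in s.
With the tool pointing down it reaches from about 0.325 to 0.775 m from the base axis. Payload 9.3 kg.
Tool frame: the origin (TCP) lies midway between the tips of the shut fingers; the grasp point (between the pads) lies 19 mm behind it; x points along the fingers, z is the direction in which the jaws open and shut, and the axes are right-handed (so a half turn about x gives the same grasp; the last joint's range is limited). The gripper opens to 85 mm and grips with 20 to 120 N. Pads are 22 mm wide; open, the fingers measure 114 mm over their backs; the gripper's body (76 mm by 85 mm) begins 54 mm behind the grasp point. The pads swing forward as they close: fully open they stand 13 mm farther back than shut.
Start: joints at [-1.307, 0.259, 0.021, 1.334, 0, 1.418], TCP at [0.223, -0.503, 0.231] pointing down, gripper open.
Joint ranges: [-3.04, 3.04], [-0.91, 1.82], [-1.04, 1.36], [-1.92, 1.95], [-1.52, 1.45], [-3.14, 3.14]. Speed limits (rad/s): [2.22, 2.22, 2.79, 3.14, 3.14, 3.14].

### API

Orientations are given as [roll, pitch, yaw] about the fixed x, y, z axes, in that order (R = Rz(yaw) Ry(pitch) Rx(roll)).
In Python, from cell import manip gives the robot as it stands.
- The arm moves only by the shell command python3 -m handwheel 'ROWS' [OPENING] [FORCE]. ROWS is JSON, a list of rows, each a list of 2 entries, a list of its own where there are three numbers: the shift along the tool's x, y, z in m, then the turn about the tool's x in rad. A call has 1 to 10 rows; each row shifts and turns the commanded pose from where the row before left it, along the tool's axes as they then stand; what a row does not reach is not made up. A row lasts 1/12 s, in which the tool goes at most 41.7 mm and 7.16 degrees, less where a joint would pass 70% of its speed; a pose out of reach is approached as far as the arm can. A call with a gripper value outside its range is refused whole. OPENING is the opening, from 0 (shut) to 1 (fully open), set as the call begins (- or left out, the last holds). The fingers move at their own pace and stop on an object; FORCE is the grip in N (left out, the last holds). Time passes only in rows, so rows that do not move let the fingers close. It gives the time, the measured TCP pose, the force and the opening at its end, in the units of the state.
- manip.read_state(): the state, without advancing time (a new reading comes with each control period).
- manip.read_camera(name): name is "scene" or "top" or "wrist"; returns a dict with "pixels" (400x640x3 uint8, red, green, blue), "K" (3x3 intrinsics, pixels), "k1" (the pictures are not rectified: a ray, as slopes to the right and down, at radius r is drawn at 1 + k1 r^2 times it, then the intrinsics apply), "origin" and "rotation" of the camera in the world; the wrist camera has in their place "mount" (4x4, takes a point from camera to tool coordinates, whose origin is the TCP and whose axes are the tool frame's). Camera axes: x right, y down, z forward; pixel columns grow to the right and rows downward; lengths in m; the calibration is good to about 2 mm. A picture is of the moment at which its call begins: read the wrist's pose just before it. There is no depth.
- manip.finish_job(): hands the job in, once; it reports no verdict.
Trained networks look in a picture, given as the dict that the camera call returned (one of the last four; its "shot" number tells which), for a name from the list of things; names that differ only in an ending like _2 or _b are one class to them, and where a whole thing is asked for, a point or a joint stands for the part that bears it (a point fixed in the world has none). Each returns a list of dicts, best first, with "p" (0 to 1); they miss things now and then, are a little off and sometimes report something else, mostly with a low value. They report only what shows in the picture. A call takes as long as a camera call. They do not tell look-alikes from the thing itself.
- manip.recognise(picture, thing): "position" ([row, column] in pixels, amid what is visible of it).
- manip.cut_out(picture, thing): "mask" (400x640 bool, what is visible of it) and "position" ([row, column] in pixels, amid what is visible of it).
- manip.landmark_of(picture, thing): "position" ([row, column] in pixels: a listed point, or the origin of a listed thing).
The state is a dict: "time_s": time; "joints": joint angles; "joint_velocities": joint speeds; "tau": joint torques, N m; "eef_pos": TCP position; "eef_rot": TCP orientation; "wrist_force": force on the tool from outside, world axes, zero at the start; "wrist_torque": the same for the moment, N m; "width": finger opening in m.
Only numpy, scipy, OpenCV 4.12 (cv2) and the standard library are available. Lean on these libraries where they do the work, as an engineer would, in place of code of your own. Each camera call takes 0.05 s, during which the arm holds its last target.

### The job

Open the fume unit for a filter change: with the fingertips press the orange snap tab fully in, then gently push the blue cover by its rib along its track, off its seat and over the tab, until the filter opening is completely uncovered. Do not grip or lift the cover, do not press the green power button, leave everything else on the bench where it is, and end with the hand clear.

Things in the scene. Friction and masses are not known exactly. Their poses are not given: they have to be found in the camera images.
- unit: the bench fume filter unit, a fixed grey box (all sizes here in mm), 150 (its x) x 313 (its y, -148 to +165) x 85 high (its flat deck, z = 85); a black outlet ring sticks out 14 more at the +y end. Origin on the table under the box, z up. The cover slides in a black track on the deck along the unit's own +y. A low wall behind the cover's seat (y = -148 to -141) rises to z = 97.
- track_end (a point): middle of the end stop's inner face, at deck height (y = +126 of the unit, stop 13.5 high). The track's two black side rails (x = -60 to -44 and 44 to 60) rise 16.5 above the deck all along it and lap 6 over the cover's edges, so the cover slides but cannot come up. Between the rails the track is 88 wide and open above.
- opening (a point): centre of the filter opening in the deck, at deck height; the opening is 72 (x) x 90 (y) with a white pleated filter inside, from y = -130 to -40 of the unit; axes as the unit's
- cover: the blue filter cover, a plate 100 (x) x 110 (y) x 8 thick, 100 to 200 g, slides easily; origin at the centre of its underside, axes as the unit's. Seated: origin at y = -85, z = 89 of the unit, leading end 2 from the orange tab, tail 1 from the low wall. Origin past y = +15: opening completely uncovered; at the end stop it would be +71.
- rib (a point): centre of the top edge of the push rib, an upright blue rib across the cover: 60 (x) x 8 (y) x 18 high above the plate (top 26 above the cover's underside); 10 behind the cover's centre. Behind the rib (to -y) there are 41 of flat cover; push on its face that looks to -y.
- tab (a joint): travel of the orange snap tab, m: about 0 = standing up and blocking the cover, 0.011 = fully in, where it stops hard. It moves straight down, takes about 4 N all the way, and stays wherever it is left (no return spring). The cover is free to pass from about 0.009 on; then it slides over the tab.
- tab_top (a point): centre of the orange tab's flat top, which moves with the tab; the top is 36 (x) x 44 (y). Standing up it is 12 above the deck, fully in 1 above the deck. It lies on the track's centre line, 24 ahead of (to +y of) the seated cover's leading end, whose top is 12 above the deck.
- power (a joint): travel of the unit's small green power button, m: 0 = up, 0.004 = fully pressed. Not to be pressed.
- power_top (a point): top of the green power button, 12 across, at the +y end of the unit's deck beside the end stop (x = 45, y = 150 of the unit)
- pliers_yellow: jeweller's pliers with yellow grips, about 150 x 60 x 12, lying flat just behind the unit (on its side away from the robot); origin at the pivot on the underside, jaws to its +x
- pliers_black: pliers with black grips, about 150 x 60 x 12, lying on the left; origin at the pivot on the underside
- brass_shaper: brass shaping tool, 195 x 18 x 14, lying on the left; origin on the underside near its middle
- paddle: dark graphite paddle with a wooden handle, 190 x 60 x 16, lying on the right; origin on the underside near its middle
- bead_dish: white ceramic dish of glass beads, 90 across, 22 high, on the right; origin at the centre of the underside
- jar: amber glass jar with a black cap, 60 across, 75 high, on the right; origin at the centre of the underside
Things that resemble listed ones, but are neither listed nor needed, are in the scene too. There is more than one size of the cover; the job needs the largest.

How it is judged:
By the outcome, as a careful person would: the job done as asked, in the order asked, and still so for the second after the job is handed in, with the robot touching nothing.
It also fails if it takes over 40 s, if anything falls off the work surface, if the arm or the gripper's body presses on something with over 40 N, if the wrist force passes 120 N, or if a joint passes its speed limit or range.

## Working session

There is one attempt and no reset: what is moved stays moved. The work goes in short steps, Python scripts to look and compute and a shell command to move; the robot and the scene stay as the last step left them, time stands still between calls to the robot, and variables do not carry over. Pictures are saved under pics/ and viewed, and the job is handed in when it is done.

```bash
ls; mkdir -p pics
python3 - <<'E'
from cell import manip
import cv2
print(manip.read_state())
for n in ("scene","top"):
    p=manip.read_camera(n); cv2.imwrite(f"pics/{n}0.png",p["pixels"][:,:,::-1]); print(n,p["K"],p["k1"],p["origin"],p["rotation"],p["shot"])
    for t in ("unit","cover","rib","tab_top","opening","track_end","power_top"):
        print(t,[(d["p"],d["position"]) for d in manip.landmark_of(p,t)][:4])
E
```

```text
pics
{'time_s': 0.0, 'joints': array([-1.30664051e+00,  2.59204561e-01,  2.07566601e-02,  1.33370888e+00,
        2.48356303e-05,  1.41821957e+00]), 'joint_velocities': array([ 0.00047148, -0.00035245,  0.00083324, -0.00029209, -0.00130623,
        0.00115768]), 'tau': array([-3.43236468e-03, -5.55635941e+01,  3.44528639e+01,  1.38105248e-02,
       -2.79949891e-04,  5.18153456e-06]), 'eef_pos': array([ 0.22256535, -0.50264553,  0.23065745]), 'eef_rot': array([2.97076257, 1.56943564, 1.8166988 ]), 'wrist_force': array([ 0.25887242, -0.37042348,  0.29014063]), 'wrist_torque': array([-0.06322394, -0.03692527,  0.06066084]), 'width': 0.08573913980740183}
scene [[427.01841721   0.         311.32002916]
 [  0.         427.01841721 192.34192001]
 [  0.           0.           1.        ]] -0.11848113450272565 [ 0.95998156 -0.79300222  0.92476889] [-2.30918862  0.0212677   0.49330828] 1
unit [(0.77, [209.7, 331.7]), (0.49, [200.9, 311.2])]
cover [(0.85, [204.1, 313.7]), (0.74, [194.0, 278.6]), (0.63, [263.3, 295.4])]
rib [(0.73, [257.2, 290.8]), (0.67, [191.3, 279.9]), (0.61, [199.7, 313.2]), (0.24, [204.4, 313.5])]
tab_top [(0.48, [332.1, 209.7]), (0.41, [184.6, 330.2])]
opening []
track_end [(0.79, [166.6, 352.6])]
power_top []
top [[376.31670931   0.         320.77098923]
 [  0.         376.31670931 207.91256261]
 [  0.           0.           1.        ]] 0.005852661152564948 [0.40829475 0.01519851 1.0962954 ] [-3.03559936 -0.01813499 -1.54049148] 2
unit [(0.6, [197.1, 301.8])]
cover [(0.87, [203.1, 331.6]), (0.83, [262.3, 302.9]), (0.74, [204.0, 388.2])]
rib [(0.93, [202.2, 384.4]), (0.87, [262.3, 302.3]), (0.85, [199.3, 333.3])]
tab_top [(0.66, [197.5, 302.1])]
opening []
track_end [(0.91, [189.0, 253.9])]
power_top [(0.38, [153.6, 320.7])]
```

View pics/scene0.png

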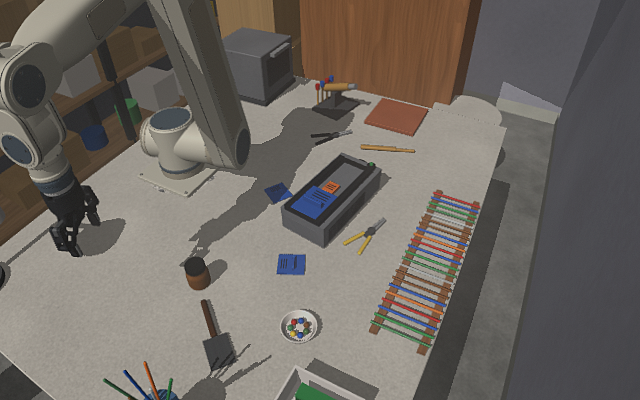

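View pics/top0.png

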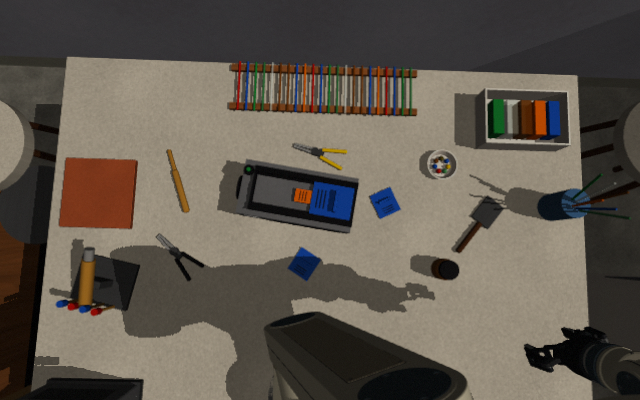

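```bash
cat > h.py <<'E'
import numpy as np, cv2
from scipy.spatial.transform import Rotation as R
def rot(p):
    r=np.array(p["rotation"]); return r if r.shape==(3,3) else R.from_euler("xyz",r).as_matrix()
def und(p,rc):
    # rc row,col -> slopes
    u=(np.array([rc[1],rc[0]])-[p["K"][0][2],p["K"][1][2]])/p["K"][0][0]
    s=u.copy()
    for _ in range(20): s=u/(1+p["k1"]*(s@s))
    return s
def at(p,rc,z):
    s=und(p,rc); d=rot(p)@[s[0],s[1],1]; o=np.array(p["origin"])
    return o+d*(z-o[2])/d[2]
def proj(p,X):
    c=rot(p).T@(np.array(X)-p["origin"]); s=c[:2]/c[2]; s=s*(1+p["k1"]*(s@s))
    return np.array([s[1]*p["K"][1][1]+p["K"][1][2], s[0]*p["K"][0][0]+p["K"][0][2]])
E
python3 - <<'E'
from cell import manip
import cv2
from h import *
import pickle
t=manip.read_camera("top"); s=manip.read_camera("scene")
pickle.dump((t,s),open("ts.pkl","wb"))
c=cv2.resize(t["pixels"][145:250,225:415,::-1],None,fx=4.2,fy=4.2,interpolation=cv2.INTER_CUBIC);cv2.imwrite("pics/topc.png",c)
c=cv2.resize(s["pixels"][140:285,250:400,::-1],None,fx=4,fy=4,interpolation=cv2.INTER_CUBIC);cv2.imwrite("pics/scenec.png",c)
for n,rc,z in (("rib",[199.3,333.3],.115),("cover",[203.1,331.6],.089),("tab",[197.5,302.1],.097),("tend",[189,253.9],.085)): print("top",n,at(t,rc,z))
for n,rc,z in (("rib",[199.7,313.2],.115),("cover",[204.1,313.7],.089),("tab",[184.6,330.2],.097),("tend",[166.6,352.6],.085)): print("scene",n,at(s,rc,z))
E
```

```text
top rib [ 0.53704268 -0.03168588  0.115     ]
top cover [ 0.52997484 -0.02861832  0.089     ]
top tab [0.54153043 0.05110517 0.097     ]
top tend [0.56205815 0.18271746 0.085     ]
scene rib [ 0.5423508  -0.04161748  0.115     ]
scene cover [ 0.53872397 -0.03283018  0.089     ]
scene tab [0.54714687 0.05474695 0.097     ]
scene tend [0.56569493 0.17507438 0.085     ]
```

View pics/topc.png

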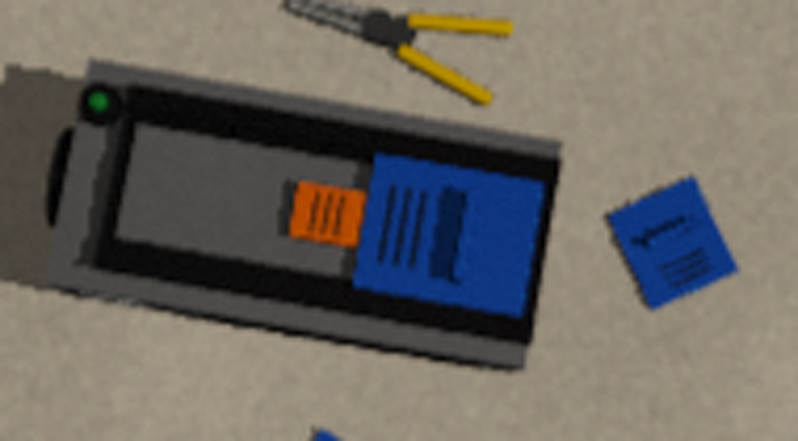

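View pics/scenec.png

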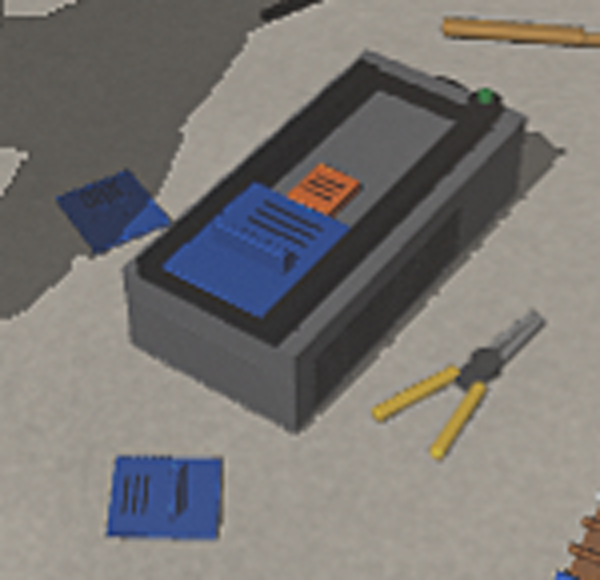

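Run:
```python
from h import *
import pickle
from scipy.optimize import least_squares
t,s=pickle.load(open("ts.pkl","rb"))
def T(c,r): return (r/4.2+145,c/4.2+225)
def S(c,r): return (r/4+140,c/4+250)
obs=[(t,T(90,60),(75,165,85)),(t,T(560,143),(75,-148,97)),(t,T(522,368),(-75,-148,97)),(t,T(98,100),(45,150,91)),
(t,T(375,154),(44,-30,97)),(t,T(355,288),(-44,-30,97)),(t,T(548,182),(44,-140,97)),(t,T(523,317),(-44,-140,97)),
(s,S(295,360),(75,-148,97)),(s,S(125,270),(-75,-148,97)),(s,S(525,120),(75,165,85)),(s,S(365,52),(-75,165,85)),(s,S(297,433),(75,-148,0)),(s,S(350,228),(44,-30,97)),(s,S(254,183),(-44,-30,97))]
def W(q,P):
    P=np.array(P)/1000;c,n=np.cos(q[2]),np.sin(q[2]);return np.array([q[0]+c*P[0]-n*P[1],q[1]+n*P[0]+c*P[1],P[2]])
def f(q,o=obs): return np.concatenate([proj(p,W(q,P))-rc for p,rc,P in o])
for sub in (obs[:8],obs[8:],obs):
    r=least_squares(f,[.54,.06,-.1],args=(sub,),loss="soft_l1"); print(r.x); print(f(r.x,sub).reshape(-1,2).round(1).tolist())
q=r.x; print("tab",W(q,(0,-6,97)),"rib",W(q,(0,-95,115)),"push face",W(q,(0,-99,115)),"tend",W(q,(0,126,85)))
```

```text
[ 0.54693338  0.05575111 -0.14601307]
[[-0.7, -0.4], [-1.0, 1.1], [0.2, 0.9], [1.0, 0.6], [-0.2, 0.1], [-0.0, -1.0], [0.3, -0.8], [0.3, -0.4]]
[ 0.55492718  0.04929033 -0.13381571]
[[-2.2, 0.3], [-2.2, -1.4], [-0.6, 0.2], [-0.1, -0.4], [3.2, -0.2], [1.1, 1.2], [0.7, 0.0]]
[ 0.54918055  0.05537187 -0.14569194]
[[-1.5, -0.2], [-1.9, 1.3], [-0.7, 1.1], [0.2, 0.8], [-1.0, 0.3], [-0.9, -0.8], [-0.5, -0.7], [-0.5, -0.2], [-4.5, -1.3], [-4.6, -2.3], [-1.8, -0.4], [-1.5, -0.5], [0.9, -1.7], [-0.8, 0.1], [-1.3, -0.7]]
tab [0.54830949 0.04943543 0.097     ] rib [ 0.53538873 -0.03862167  0.115     ] push face [ 0.53480802 -0.0425793   0.115     ] tend [0.56747287 0.18003698 0.085     ]
```

Run:
```python
from h import *
import pickle
from scipy.optimize import least_squares
t,s=pickle.load(open("ts.pkl","rb"))
def T(c,r): return (r/4.2+145,c/4.2+225)
def S(c,r): return (r/4+140,c/4+250)
obs=[(t,T(90,60),(75,165,85)),(t,T(560,143),(75,-148,85)),(t,T(522,368),(-75,-148,85)),(t,T(98,100),(45,150,91)),
(t,T(375,154),(44,-30,97)),(t,T(355,288),(-44,-30,97)),(t,T(548,182),(44,-140,97)),(t,T(523,317),(-44,-140,97)),
(s,S(295,360),(75,-148,85)),(s,S(125,270),(-75,-148,85)),(s,S(525,120),(75,165,85)),(s,S(365,52),(-75,165,85)),(s,S(297,433),(75,-148,0)),(s,S(350,228),(44,-30,97)),(s,S(254,183),(-44,-30,97))]
def W(q,P):
    P=np.array(P)/1000;c,n=np.cos(q[2]),np.sin(q[2]);return np.array([q[0]+c*P[0]-n*P[1],q[1]+n*P[0]+c*P[1],P[2]])
def f(q,o=obs): return np.concatenate([proj(p,W(q,P))-rc for p,rc,P in o])
for sub in (obs[:8],obs[8:],obs):
    r=least_squares(f,[.54,.06,-.1],args=(sub,),loss="soft_l1"); print(r.x); print(f(r.x,sub).reshape(-1,2).round(1).tolist())
q=r.x; print("tab",W(q,(0,-6,97)),"rib",W(q,(0,-95,115)),"push face",W(q,(0,-99,115)),"tend",W(q,(0,126,85)))
from cell import manip
st=manip.read_state(); Rt=R.from_euler("xyz",st["eef_rot"]).as_matrix(); print(Rt.round(3)); 
print("tool delta to 60mm above tab", Rt.T@(W(q,(0,-6,157))-st["eef_pos"]))
a=np.arctan2(*(Rt.T@[-np.sin(q[2]),np.cos(q[2]),0])[[2,1]]); print("unit +y in tool yz angle",a)
```

```text
[ 0.54706852  0.05548474 -0.14376522]
[[-0.6, -0.3], [-0.4, 0.6], [0.2, 0.6], [1.0, 0.7], [-0.3, 0.2], [-0.1, -0.9], [0.2, -0.8], [0.2, -0.2]]
[ 0.55347946  0.05241727 -0.138305  ]
[[-0.1, 0.1], [-0.1, -1.0], [-1.1, 0.3], [-0.7, -0.1], [2.2, -0.4], [0.3, 1.2], [-0.1, 0.1]]
[ 0.54924706  0.05526847 -0.14504527]
[[-1.4, -0.2], [-1.1, 0.8], [-0.5, 0.7], [0.2, 0.8], [-1.1, 0.3], [-0.9, -0.8], [-0.6, -0.7], [-0.6, -0.1], [-1.4, -1.3], [-1.5, -1.9], [-1.8, -0.4], [-1.5, -0.6], [1.0, -1.7], [-0.7, 0.2], [-1.2, -0.7]]
tab [0.54837984 0.04933148 0.097     ] rib [ 0.53551602 -0.03873397  0.115     ] push face [ 0.53493788 -0.04269197  0.115     ] tend [0.56745875 0.17994539 0.085     ]
[[ 0.     0.914  0.405]
 [-0.     0.405 -0.914]
 [-1.     0.     0.   ]]
tool delta to 60mm above tab [ 0.07428422  0.52141501 -0.37309903]
unit +y in tool yz angle -1.0089503826997732
```

```bash
python3 -m handwheel '[[[0,0.03,-0.0215],0],[[0,0.03,-0.0215],0],[[0,0.03,-0.0215],0],[[0,0.03,-0.0215],0],[[0,0.03,-0.0215],0],[[0,0.03,-0.0215],0],[[0,0.03,-0.0215],0],[[0,0.03,-0.0215],0],[[0,0.03,-0.0215],0],[[0,0.03,-0.0215],0]]' 0
python3 -m handwheel '[[[0,0.03,-0.0215],0],[[0,0.03,-0.0215],0],[[0,0.03,-0.0215],0],[[0,0.03,-0.0215],0],[[0,0.03,-0.0215],0],[[0,0.03,-0.0215],0],[[0,0.03,-0.0215],0]]'
python3 -m handwheel '[[[0,0,0],-0.112],[[0,0,0],-0.112],[[0,0,0],-0.112],[[0,0,0],-0.112],[[0,0,0],-0.112],[[0,0,0],-0.112],[[0,0,0],-0.112],[[0,0,0],-0.112],[[0,0,0],-0.112],[[0,0,0],0]]'
cat > look.py <<'E'
from cell import manip
from h import *
import sys
def look(name,tag):
    st=manip.read_state(); p=manip.read_camera(name)
    if "mount" in p:
        M=np.array(p["mount"]); Rt=R.from_euler("xyz",st["eef_rot"]).as_matrix()
        p["rotation"]=Rt@M[:3,:3]; p["origin"]=Rt@M[:3,3]+st["eef_pos"]
    cv2.imwrite(f"pics/{tag}.png",p["pixels"][:,:,::-1]); return st,p
E
python3 - <<'E'
from look import *
st,p=look("wrist","w1")
q={k:p[k] for k in ("K","k1","origin","rotation","pixels")}
import pickle; pickle.dump((st,q),open("w1.pkl","wb"))
print(st["eef_pos"],st["joints"],st["width"],R.from_euler("xyz",st["eef_rot"]).as_matrix().round(3), p["origin"])
for t,z in (("tab_top",.097),("rib",.115),("cover",.089),("track_end",.085),("power_top",.09)):
    pp=dict(p); 
    for d in manip.landmark_of(p,t)[:3]: print(t,d["p"],d["position"],at(p,d["position"],z))
E
```

```text
time_s: 1.73
eef_pos: [0.4105, -0.1832, 0.2316]
eef_rot: [0.511, 1.57, -0.643]
wrist_force: [0.8, -0.5, 0.5]
width: 0.0003
time_s: 2.32
eef_pos: [0.5416, 0.0397, 0.2314]
eef_rot: [0.881, 1.57, -0.272]
wrist_force: [1.3, 0.3, -0.4]
width: -0.0001
time_s: 3.15
eef_pos: [0.541, 0.0378, 0.2313]
eef_rot: [0.737, 1.571, 0.596]
wrist_force: [0.6, -0.0, -0.6]
width: 0.0002
[0.5410322  0.03778906 0.23130466] [-8.50505845e-02  2.45447860e-01  3.54690047e-03  1.32884461e+00
  4.11223786e-05  1.62667312e+00] 0.00017559947588403912 [[ 0.    0.14  0.99]
 [ 0.    0.99 -0.14]
 [-1.    0.    0.  ]] [0.55054434 0.10587693 0.37457367]
tab_top 0.65 [180.9, 327.7] [0.55023279 0.04551071 0.097     ]
rib 0.97 [197.0, 166.3] [0.41541287 0.05497565 0.115     ]
cover 0.67 [254.2, 323.2] [ 0.53641825 -0.02658207  0.089     ]
cover 0.66 [190.0, 171.2] [0.40813314 0.05564582 0.089     ]
track_end 0.6 [9.3, 325.7] [0.56750734 0.18261188 0.085     ]
```

View pics/w1.png

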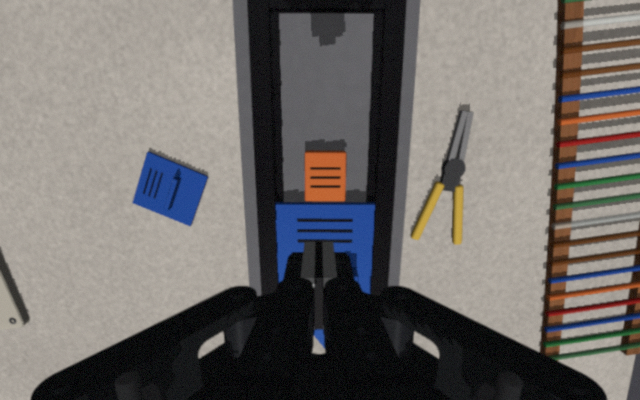

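Run:
```python
from h import *
import pickle
st,p=pickle.load(open("w1.pkl","rb"))
for n,rc,z in (("tabfarL",(152,305),.097),("tabfarR",(152,345),.097),("tabnearL",(202,305),.097),("tabnearR",(202,346),.097),("tabC",(177,325.3),.097),("covL",(204,277),.097),("covR",(204,375),.097)):
    print(n,at(p,rc,z).round(4))
Rt=R.from_euler("xyz",st["eef_rot"]).as_matrix()
print(Rt.T@(at(p,(177,325.3),.097)-st["eef_pos"]))
```

```text
tabfarL [0.5345 0.0731 0.097 ]
tabfarR [0.5682 0.0683 0.097 ]
tabnearL [0.5277 0.0294 0.097 ]
tabnearR [0.5638 0.0243 0.097 ]
tabC [0.5486 0.0492 0.097 ]
covL [0.5028 0.0311 0.097 ]
covR [0.5891 0.0188 0.097 ]
[0.13430549 0.01239115 0.00590998]
```

```bash
python3 -m handwheel '[[[0.03,0.004,0.0015],0],[[0.03,0.004,0.0015],0],[[0.03,0.004,0.0015],0],[[0.02,0.003,0.0015],0],[[0.008,0,0],0],[[0.004,0,0],0],[[0,0,0],0]]'
python3 - <<'E'
from look import *
st,p=look("wrist","w2"); print(st["eef_pos"],st["wrist_force"])
look("scene","s2")
E
```

```text
time_s: 4.03
eef_pos: [0.5492, 0.0516, 0.1093]
eef_rot: [-2.875, 1.57, -3.022]
wrist_force: [-0.5, -0.9, 0.2]
width: -0.0002
[0.54915737 0.051616   0.10928104] [-0.52609356 -0.93298975  0.19764436]
```

View pics/w2.png

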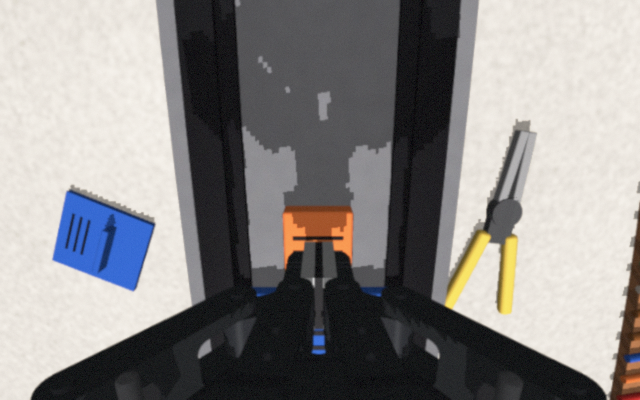

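The tips (row 260, col 318) stand over the orange tab (rows 207–265, cols 284–352), centred. Pressing.

```bash
python3 -m handwheel '[[[0.006,0,0],0],[[0.006,0,0],0],[[0.004,0,0],0],[[0,0,0],0]]'; python3 -m handwheel '[[[0.003,0,0],0],[[0.002,0,0],0],[[0.002,0,0],0],[[0,0,0],0]]'
```

```text
time_s: 4.47
eef_pos: [0.5492, 0.0516, 0.0928]
eef_rot: [-0.274, 1.571, -0.421]
wrist_force: [-0.0, -0.5, 0.4]
width: 0.0
time_s: 4.8
eef_pos: [0.5491, 0.0517, 0.0861]
eef_rot: [-2.003, 1.571, -2.149]
wrist_force: [0.8, -1.2, 0.5]
width: 0.0004
```

```bash
python3 -m handwheel '[[[0.001,0,0],0],[[0.001,0,0],0]]';python3 - <<'E'
from look import *
st,p=look("wrist","w3"); print(st["eef_pos"],st["wrist_force"])
st,p=look("scene","s3"); c=cv2.resize(p["pixels"][130:260,250:400,::-1],None,fx=4.5,fy=4.5,interpolation=cv2.INTER_CUBIC);cv2.imwrite("pics/s3c.png",c)
E
```

```text
time_s: 4.97
eef_pos: [0.5493, 0.0517, 0.0858]
eef_rot: [-0.055, 1.569, -0.201]
wrist_force: [-9.4, -0.2, 31.2]
width: -0.0
[0.54930492 0.05168429 0.08581521] [-9.36367582 -0.16600691 31.15636302]
```

View pics/w3.png

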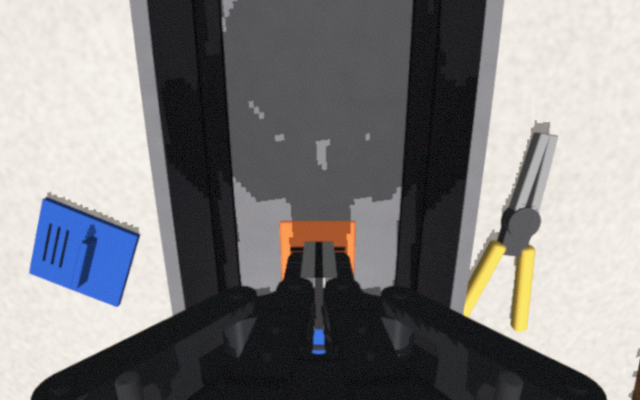

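View pics/s3c.png

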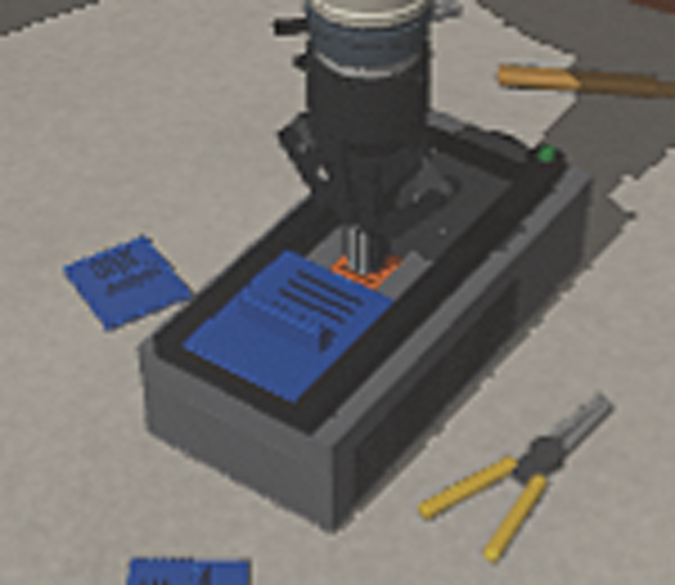

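```bash
python3 -m handwheel '[[[-0.01,0,0],0],[[-0.025,0,0],0],[[-0.027,0,0],0],[[0,-0.03,0],0],[[0,-0.03,0],0],[[0,-0.03,0],0],[[0,-0.025,0],0],[[0,0,0],0],[[0,0,0],0]]';python3 - <<'E'
from look import *
st,p=look("wrist","w4"); print(st["eef_pos"],st["wrist_force"],st["joints"])
u=np.array([-np.sin(-.143),np.cos(-.143)]);v=np.array([u[1],-u[0]]);d=st["eef_pos"][:2]-[.5486,.0492]
print("unit y",-.006+d@u,"unit x",d@v)
st,p=look("scene","s4"); c=cv2.resize(p["pixels"][130:260,250:400,::-1],None,fx=4.5,fy=4.5,interpolation=cv2.INTER_CUBIC);cv2.imwrite("pics/s4c.png",c)
E
```

```text
time_s: 5.82
eef_pos: [0.5322, -0.0631, 0.1461]
eef_rot: [2.695, 1.57, 2.547]
wrist_force: [-0.8, -0.4, -1.0]
width: -0.0
[ 0.53216303 -0.06311828  0.14614355] [-0.82913041 -0.35588301 -0.98066568] [-2.74793981e-01  2.74328514e-01 -1.78103750e-01  1.11889244e+00
  1.74977154e-04  1.44442465e+00]
unit y -0.11951432480869902 unit x -0.00026236136844244253
```

View pics/w4.png

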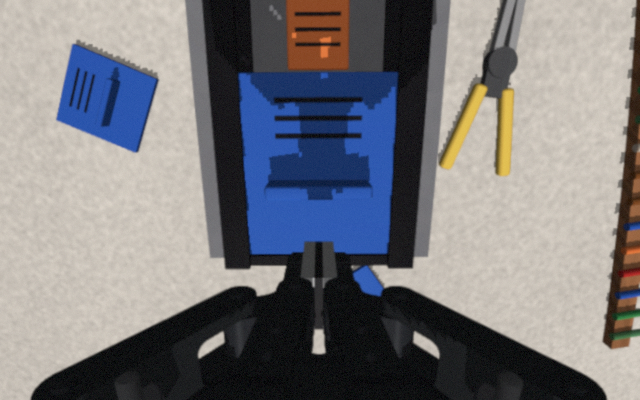

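View pics/s4c.png

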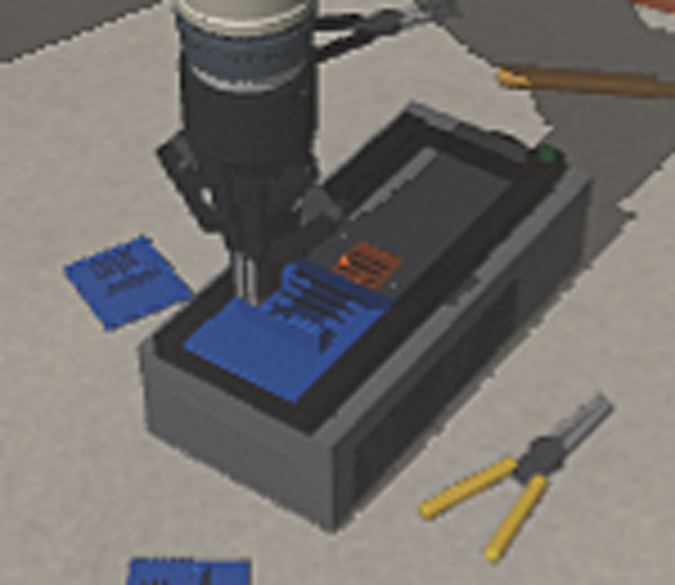

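Run:
```python
from look import *
st,p=look("wrist","w5")
c=cv2.resize(p["pixels"][0:270,230:410,::-1],None,fx=2.2,fy=2.2,interpolation=cv2.INTER_CUBIC);c=cv2.convertScaleAbs(c,alpha=1.8);cv2.imwrite("pics/w5c.png",c)
u=np.array([-np.sin(-.143),np.cos(-.143)]);v=np.array([u[1],-u[0]])
def un(X): d=X[:2]-[.5486,.0492]; return (-6+1000*d@u).round(1),(1000*d@v).round(1)
for n,rc,z in (("r182",(182,265),.115),("r182R",(182,371),.115),("r188",(188,318),.115),("base r198",(198,318),.097),("tab near",(70,288),.086),("tab nearR",(70,349),.086),("cov lead",(72,240),.097),("cov leadR",(72,397),.097)):
    print(n,un(at(p,rc,z)))
```

```text
r182 (np.float64(-87.4), np.float64(-29.6))
r182R (np.float64(-87.6), np.float64(28.6))
r188 (np.float64(-90.9), np.float64(-0.5))
base r198 (np.float64(-101.5), np.float64(-0.6))
tab near (np.float64(-26.6), np.float64(-17.9))
tab nearR (np.float64(-26.7), np.float64(17.9))
cov lead (np.float64(-28.6), np.float64(-43.7))
cov leadR (np.float64(-29.0), np.float64(43.7))
```

View pics/w5c.png

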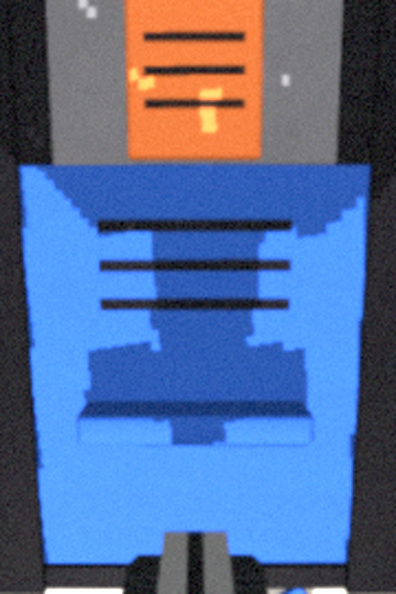

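```bash
python3 -m handwheel '[[[0.015,0,0],0],[[0.015,0,0],0],[[0.008,0,0],0],[[0.005,0,0],0],[[0,0,0],0]]'; python3 -m handwheel '[[[0,0.004,0],0],[[0,0.002,0],0],[[0,0.002,0],0],[[0,0.002,0],0],[[0,0.002,0],0],[[0,0.003,0],0],[[0,0.003,0],0]]'
```

```text
time_s: 6.38
eef_pos: [0.532, -0.0613, 0.1024]
eef_rot: [3.0, 1.569, 2.855]
wrist_force: [-0.1, 1.2, 0.1]
width: 0.0001
time_s: 6.97
eef_pos: [0.5351, -0.0441, 0.1035]
eef_rot: [-0.445, 1.57, -0.591]
wrist_force: [0.2, -1.8, 0.8]
width: -0.0001
```

```bash
python3 -m handwheel '[[[0,0.004,0],0],[[0,0.005,0],0],[[0,0.005,0],0],[[0,0.005,0],0],[[0,0.005,0],0],[[0,0.005,0],0],[[0,0.004,0],0],[[0,0.003,0],0]]'
python3 - <<'E'
from look import *
st,p=look("wrist","w6");print(st["eef_pos"],st["wrist_force"])
E
```

```text
time_s: 7.63
eef_pos: [0.5403, -0.008, 0.1032]
eef_rot: [2.856, 1.571, 2.71]
wrist_force: [-0.6, -0.4, 0.5]
width: 0.0003
[ 0.54031109 -0.00802088  0.10324957] [-0.60553386 -0.37989155  0.50117979]
```

View pics/w6.png

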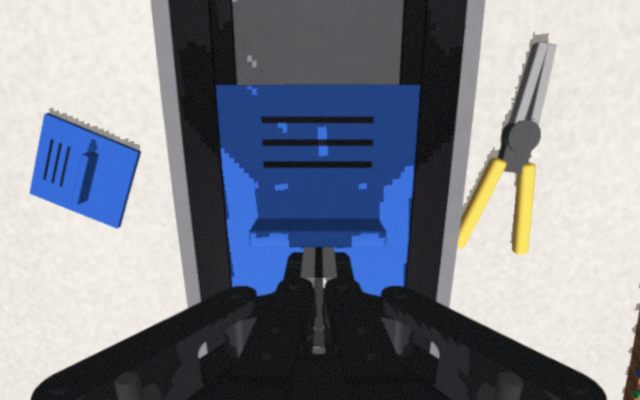

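The cover's leading end (row 85) has passed the tab, and the tips (row 248) are on the rib. I'll keep pushing.

```bash
python3 -m handwheel '[[[0,0.004,0],0],[[0,0.005,0],0],[[0,0.005,0],0],[[0,0.005,0],0],[[0,0.005,0],0],[[0,0.005,0],0],[[0,0.005,0],0],[[0,0.005,0],0]]';python3 -m handwheel '[[[0,0.005,0],0],[[0,0.005,0],0],[[0,0.005,0],0],[[0,0.005,0],0],[[0,0.005,0],0],[[0,0.004,0],0],[[0,0.003,0],0],[[0,0.002,0],0],[[0,0.001,0],0],[[0,0,0],0]]'
python3 - <<'E'
from look import *
u=np.array([-np.sin(-.143),np.cos(-.143)]);v=np.array([u[1],-u[0]])
st,p=look("wrist","w7");print(st["eef_pos"],st["wrist_force"])
d=st["eef_pos"][:2]-[.5486,.0492];print(-.006+d@u,d@v)
look("scene","s7")
st,p=look("top","t7");c=cv2.resize(p["pixels"][145:250,225:415,::-1],None,fx=4.2,fy=4.2,interpolation=cv2.INTER_CUBIC);cv2.imwrite("pics/t7c.png",c)
E
```

```text
time_s: 8.35
eef_pos: [0.546, 0.0305, 0.1032]
eef_rot: [2.874, 1.571, 2.728]
wrist_force: [0.5, -0.7, 0.3]
width: 0.0
time_s: 9.18
eef_pos: [0.5511, 0.0648, 0.1033]
eef_rot: [1.443, 1.571, 1.297]
wrist_force: [0.8, 0.1, 0.1]
width: 0.0001
[0.55106889 0.06477353 0.10329545] [0.79032327 0.06595244 0.14213973]
0.009766417318476857 0.00022425501502885463
```

View pics/t7c.png

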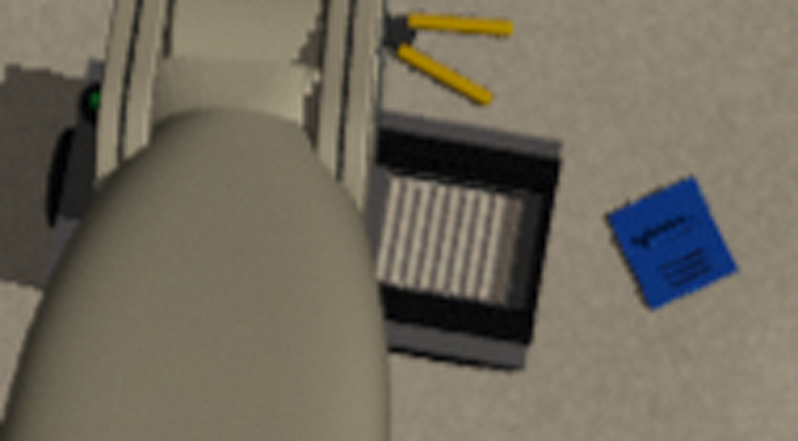

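View pics/w7.png

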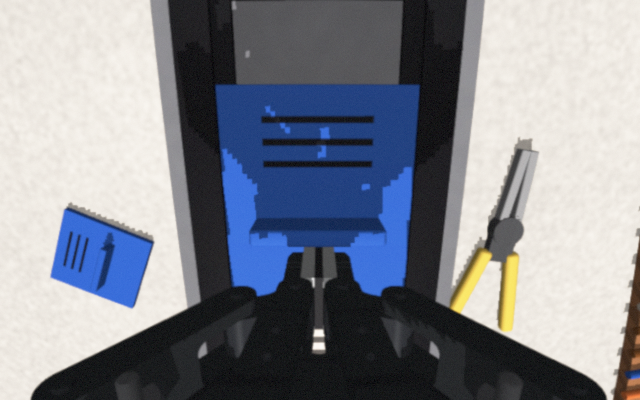

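Filter pleats show (the tail is hidden by the arm). The estimated cover origin is +35 mm. Backing off, then lifting and clearing the view.

```bash
python3 -m handwheel '[[[0,-0.004,0],0],[[0,-0.006,0],0],[[-0.02,0,0],0],[[-0.03,0,0],0],[[-0.035,0,0],0],[[-0.035,0,0],0],[[-0.02,-0.02,0],0],[[0,-0.035,0],0],[[0,-0.035,0],0],[[0,-0.035,0],0]]'; python3 -m handwheel '[[[0,-0.035,0],0],[[0,-0.035,0],0],[[0,-0.035,0],0],[[0,-0.035,0],0],[[0,-0.035,0],0],[[0,-0.02,0],0],[[0,0,0],0],[[0,0,0],0]]'
python3 - <<'E'
from look import *
u=np.array([-np.sin(-.143),np.cos(-.143)]);v=np.array([u[1],-u[0]])
def un(X): d=X[:2]-[.5486,.0492]; return (-6+1000*d@u).round(1),(1000*d@v).round(1)
st,p=look("top","t8");print(st["time_s"],st["eef_pos"],st["wrist_force"])
for d in manip.landmark_of(p,"rib")[:3]: print("rib",d["p"],d["position"],un(at(p,d["position"],.115)))
for d in manip.landmark_of(p,"cover")[:3]: print("cover",d["p"],d["position"],un(at(p,d["position"],.089)))
c=cv2.resize(p["pixels"][145:250,225:415,::-1],None,fx=4.2,fy=4.2,interpolation=cv2.INTER_CUBIC);cv2.imwrite("pics/t8c.png",c)
look("scene","s8")
E
```

```text
time_s: 10.17
eef_pos: [0.531, -0.0706, 0.2439]
eef_rot: [-0.244, 1.569, -0.389]
wrist_force: [0.6, 0.6, -0.3]
width: 0.0002
time_s: 10.83
eef_pos: [0.5023, -0.2633, 0.2429]
eef_rot: [2.482, 1.57, 2.333]
wrist_force: [0.7, 0.1, -0.3]
width: 0.0
10.8333 [ 0.50231866 -0.26331024  0.24293842] [ 0.67335321  0.09976902 -0.32678322]
rib 0.95 [201.6, 384.0] (np.float64(-220.4), np.float64(17.4))
rib 0.89 [263.1, 304.2] (np.float64(-41.8), np.float64(-176.6))
rib 0.66 [194.0, 291.4] (np.float64(23.2), np.float64(-5.3))
cover 0.96 [202.0, 386.0] (np.float64(-230.2), np.float64(21.3))
cover 0.95 [266.2, 302.5] (np.float64(-38.3), np.float64(-186.5))
cover 0.79 [191.8, 289.4] (np.float64(31.8), np.float64(3.0))
```

View pics/t8c.png

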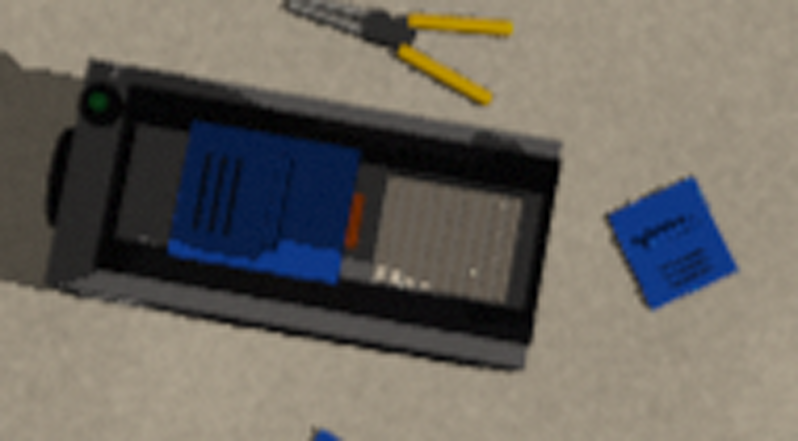

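View pics/s8.png

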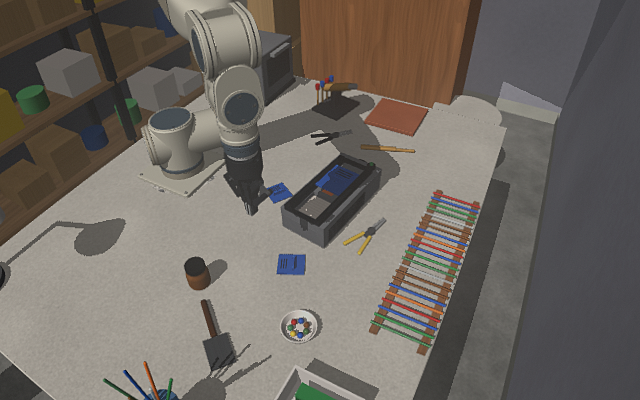

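The whole filter (crop cols 378–525) and a strip of deck are open. The cover is at about y = +32 to +35, and the other things haven't moved.

```bash
python3 -c "
from cell import manip
print(manip.finish_job())"
```

```text
the job is handed in; nothing more can be done
None
```

The job is handed in: the filter opening is completely uncovered and the hand is clear of everything, after about 11 s of robot time. `finish_job` gives no verdict.

- **Tab:** I pressed it with the shut fingertips until it stopped hard, at about 31 N with the tips at z = 86 mm. It measured flush afterwards.
- **Cover:** I pushed the largest cover, the one seated in the unit, by the rear face of its rib. It went over the tab along the track, and the wrist-force readings along the way stayed under 2 N. I did not grip or lift it.
- **Final checks:** The cover's origin measured about y = +32 mm in the top picture and +35 mm from the tool position; it needs to be past +15 mm. The whole filter is visible with a strip of bare deck between it and the cover.
- **Surroundings:** The hand never went near the power button, and the pliers, dish, jar and spare covers look unmoved. I compared those only by eye.

Two small disagreements, neither of which mattered:

- **Scene camera:** it put the unit 3–6 mm off the top view, so I relied on the top and wrist views, which agreed on the tab to within 1 mm.
- **Force readings:** the readings taken while pressing were near zero until the hard stop, so I never saw the expected 4 N. I judged the press by the stop and by the tab lying flush.

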